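# Cover the salad-bar dishes with their own lids

## Task

Service is over: put each of the four steel lids on the dish that it belongs to by shape and size (small round, large round, square, oblong), so that it is seated level on the rim with its plug inside the mouth. Set the lids down rather than dropping them, leave the dishes where they stand, and do not shift or knock over the pepper mill or the salt shaker.

Things in the scene. Friction and masses are not known exactly. Their poses are not given: they have to be found in the camera images.
- lid_small_round_mid (a point): steel lid, loose, lying knob up, 48 mm tall, 0.10 to 0.29 kg: round, 100 mm in diameter, plate 4 mm thick; on it a central black round knob, 28 mm diameter, 36 mm tall; under it a round plug, 66 mm in diameter, 8 mm deep. The point is its centre, 24 mm above its underside, 12 above the plate's top, 16 above the plate's underside (so 16 above the rim when seated). z is up; it is round, its yaw does not matter.
- lid_large_round_mid (a point): steel lid, loose, lying knob up, 48 mm tall, 0.10 to 0.29 kg: round, 140 mm in diameter, plate 4 mm thick; on it a central black round knob, 28 mm diameter, 36 mm tall; under it a round plug, 106 mm in diameter, 8 mm deep. The point is its centre, 24 mm above its underside, 12 above the plate's top, 16 above the plate's underside (so 16 above the rim when seated). z is up; it is round, its yaw does not matter.
- lid_square_mid (a point): steel lid, loose, lying knob up, 48 mm tall, 0.10 to 0.29 kg: square, 110 x 110 mm, plate 4 mm thick; on it a central black bar grip, 50 mm long (along x), 20 mm wide (along y), 36 mm tall; under it a square plug, 76 x 76 mm, 8 mm deep. The point is its centre, 24 mm above its underside, 12 above the plate's top, 16 above the plate's underside (so 16 above the rim when seated). x and y lie along its sides, z up.
- lid_oblong_mid (a point): steel lid, loose, lying knob up, 48 mm tall, 0.10 to 0.29 kg: rectangular, 150 mm (x) by 90 mm (y), plate 4 mm thick; on it a central black bar grip, 50 mm long (along x), 20 mm wide (along y), 36 mm tall; under it a rectangular plug, 116 x 56 mm, 8 mm deep. The point is its centre, 24 mm above its underside, 12 above the plate's top, 16 above the plate's underside (so 16 above the rim when seated). x lies along its long side, z up.
- dish_small_round_rim (a point): open white ceramic dish, loose, 0.6 kg, holding dark olives: round, 80 mm inside diameter, 92 mm outside, walls 6 mm, 45 mm tall, standing on the table. The point is the centre of its mouth, level with the rim. z is up; it is round, its yaw does not matter.
- dish_large_round_rim (a point): open white ceramic dish, loose, 0.6 kg, holding diced cheese: round, 120 mm inside diameter, 132 mm outside, walls 6 mm, 45 mm tall, standing on the table. The point is the centre of its mouth, level with the rim. z is up; it is round, its yaw does not matter.
- dish_square_rim (a point): open white ceramic dish, loose, 0.6 kg, holding brown nuts: square, 90 mm inside, 102 mm outside, walls 6 mm, 45 mm tall, standing on the table. The point is the centre of its mouth, level with the rim. x and y lie along its sides, z up.
- dish_oblong_rim (a point): open white ceramic dish, loose, 0.6 kg, holding orange carrot sticks: rectangular, 130 x 70 mm inside (x by y), 142 x 82 mm outside, walls 6 mm, 45 mm tall, standing on the table. The point is the centre of its mouth, level with the rim. x lies along its long side, z up.
- mill_mid (a point): small dark wooden pepper mill, waisted, 48 mm in diameter, 80 mm tall, standing loose among the dishes: a bystander to leave standing. The point is its centre, half-way up; z is up.
- shaker_mid (a point): small white salt shaker with a dark metal cap, 43 mm in diameter, 72 mm tall, standing loose among the dishes: a bystander to leave standing. The point is its centre, half-way up; z is up.
Things that resemble listed ones, but are neither listed nor needed, are in the scene too. What is shaped like the part that bears lid_small_round_mid but blue or pink is not meant.

How it is judged:
By the outcome, as a careful person would: the job done as asked, in the order asked, and still so for the second after the job is handed in, with the robot touching nothing.
It also fails if it takes over 131 s, if anything falls off the work surface, if the arm or the gripper's body presses on something with over 40 N, if the wrist force passes 120 N, or if a joint passes its speed limit or range.

## Robot

A 7-joint arm with a two-finger parallel gripper is mounted at the origin on the work surface. World frame = base frame: x ahead of the robot, y to its left, z up, the work surface at z = 0. Lengths are in mm, angles in rad, forces in N, time in s.
With the tool pointing down it reaches from about 400 to 875 mm from the base axis. Payload 4.4 kg.
Tool frame: the origin (TCP) lies at the very end of the fingers, on their centre line; the grasp point (between the pads) lies 19 mm behind it; y points along the fingers, z is the direction in which the jaws open and shut, and the axes are right-handed (so a half turn about y gives the same grasp; the last joint's range is limited). The gripper opens to 85 mm and grips with 20 to 120 N. Pads are 22 mm wide; open, the fingers measure 114 mm over their backs; the gripper's body (76 mm by 85 mm) begins 54 mm behind the grasp point. The pads swing forward as they close: fully open they stand 13 mm farther back than shut.
Start: joints at [-1.283, 0.628, 0.038, 1.517, -0.027, 0.996, -0.02], TCP at [225.179, 609.764, 231.313] pointing down, gripper open.
Joint ranges: [-3.06, 3.06], [-0.37, 2.12], [-1.25, 1.32], [0.18, 2.47], [-1.1, 4.24], [0.23, 1.98], [-2.94, 2.94]. Speed limits (rad/s): [2.57, 2.57, 3.14, 3.14, 3.14, 3.14, 3.14].

## Interface

Orientations are given as [roll, pitch, yaw] about the fixed x, y, z axes, in that order (R = Rz(yaw) Ry(pitch) Rx(roll)).
In Python, from cell import * gives the robot as it stands.
- The arm moves only by the tool apply_moves, never from a script. Its argument "targets" is a list of rows, each a list of 6 numbers: the shift along the tool's x, y, z in units of 40 mm (1.0 is 40 mm), then the turn, a rotation vector about the tool's x, y, z in units of 8 degrees (1.0 is 8 degrees). A call has 1 to 12 rows; each row shifts and turns the commanded pose from where the row before left it, along the tool's axes as they then stand; what a row does not reach is not made up. A row lasts 1/8 s, in which the tool goes at most 62.5 mm and 10.7 degrees, less where a joint would pass 70% of its speed; a pose out of reach is approached as far as the arm can. A call is refused whole if a number of a shift passes 1 or a number of a turn 1, either way. A call with a gripper value outside its range is refused whole. "jaw" is the gripper command: -1 is shut, 1 is fully open, values between are in proportion, set as the call begins (left out, the last holds). The fingers move at their own pace and stop on an object; the grip force is fixed at half the most. Time passes only in rows, so rows that do not move let the fingers close. It gives the time, the measured TCP pose, the force and the opening at its end, in the units of the state.
- read_state(): the state, without advancing time (a new reading comes with each control period).
- get_image(name): name is "scene" or "side" or "wrist"; returns the picture (384x512x3 uint8, red, green, blue); there is no depth.
- calibration(name): a dict with "fx", "fy", "cx", "cy" (pixels), "world_from_camera" (4x4, takes a point from camera to world coordinates). Camera axes: x right, y down, z forward; pixel columns grow to the right and rows downward; lengths in mm; the calibration is good to about 2 mm. A picture is of the moment at which its call begins: read the wrist's pose just before it. calibration takes no time and is no camera call; for the wrist camera it gives the pose at the moment of the call.
- finish_job(): hands the job in, once; it reports no verdict.
The state is a dict: "clock": time; "qpos": joint angles; "qd": joint speeds; "tau": joint torques, N m; "eef_pos": TCP position; "tool_rot": TCP orientation; "force": force on the tool from outside, world axes, zero at the start; "torque": the same for the moment, N m; "width": finger opening in mm.
Only numpy, scipy, OpenCV 4.12 (cv2) and the standard library are available. Lean on these libraries where they do the work, as an engineer would, in place of code of your own. Each camera call takes 0.05 s, during which the arm holds its last target. There are 200 camera calls.

## Working session

There is one attempt and no reset: what is moved stays moved. The work goes in short steps, Python scripts to look and compute and a tool call to move; the robot and the scene stay as the last step left them, time stands still between calls to the robot, and variables do not carry over. Pictures are saved under pics/ and viewed, about 12 in all and at most 16, crops included, and the job is handed in when it is done.

Besides the shell and the picture viewer there is one more tool, called after "Call:" as name(argument=value, ...) on one line, values as JSON. apply_moves: Moves the arm, as the interface text tells. Its arguments: {"type":"object","properties":{"targets":{"type":"array"},"jaw":{"type":"number"}},"required":["targets"]}

```bash
mkdir -p pics; ls
python3 - <<'E'
from cell import *
import cv2
s=read_state();print(s)
for n in("scene","side"):
    im=get_image(n);cv2.imwrite(f"pics/{n}0.png",im[:,:,::-1]);c=calibration(n);print(n,c)
E
```

```text
pics
{'clock': 0.0, 'qpos': array([-1.28281065,  0.62935267,  0.03842515,  1.51838333, -0.02699537,
        0.99628996, -0.02001822]), 'qd': array([-0.00049597, -0.00060692,  0.00017761,  0.00035765,  0.00066319,
        0.00151088, -0.00061542]), 'tau': array([ 1.33735241e-03, -5.63398790e+01,  1.22744501e+00, -1.93454701e+01,
        1.12884268e-02,  1.00147512e-02, -2.12656670e-05]), 'eef_pos': array([224.93983457, 609.16419828, 230.37964014]), 'tool_rot': array([-1.57271201e+00, -1.99899924e-05, -3.53788109e-01]), 'force': array([ 0.02087833, -0.54416517,  0.94452998]), 'torque': array([ 0.08393931,  0.05679465, -0.00637601]), 'width': 85.52140336946908}
scene {'fx': 371.61782307415643, 'fy': 371.61782307415643, 'cx': 261.8270358686672, 'cy': 187.87155686624672, 'world_from_camera': array([[ 1.94064583e-01,  7.83150113e-01, -5.90774778e-01,
         1.19243139e+03],
       [ 9.80987374e-01, -1.53916474e-01,  1.18209518e-01,
        -1.36325387e+02],
       [ 1.64582673e-03, -6.02482879e-01, -7.98130109e-01,
         9.85910589e+02],
       [ 0.00000000e+00,  0.00000000e+00,  0.00000000e+00,
         1.00000000e+00]])}
side {'fx': 443.2492608800652, 'fy': 443.2492608800652, 'cx': 256.8644234070905, 'cy': 191.9846683425377, 'world_from_camera': array([[ 6.79914142e-01, -4.98900930e-01,  5.37414758e-01,
        -2.43897735e+02],
       [-7.33008829e-01, -4.42051003e-01,  5.16999968e-01,
        -7.21704198e+02],
       [-2.03670320e-02, -7.45445352e-01, -6.66255515e-01,
         9.81831062e+02],
       [ 0.00000000e+00,  0.00000000e+00,  0.00000000e+00,
         1.00000000e+00]])}
```

View pics/scene0.png

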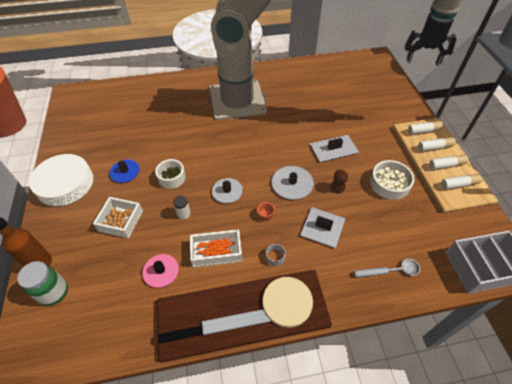

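View pics/side0.png

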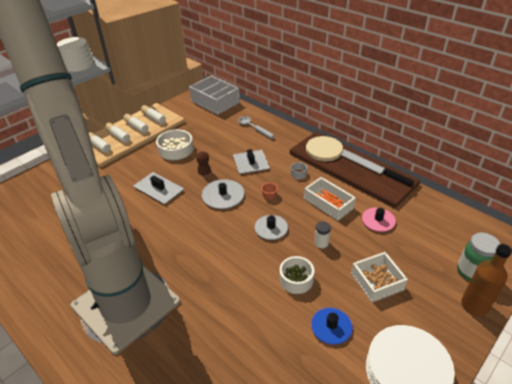

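Run:
```python
import cv2,numpy as np
a=cv2.imread("pics/scene0.png");b=cv2.imread("pics/side0.png")
def crop(im,x,y,w,h,k,n):
    c=cv2.resize(im[y:y+h,x:x+w],None,fx=k,fy=k,interpolation=cv2.INTER_CUBIC)
    for i in range(0,w,20):
        cv2.line(c,(i*k,0),(i*k,8),(0,255,255),1);cv2.putText(c,str(x+i),(i*k+2,18),0,.4,(0,255,255),1)
    for j in range(0,h,20):
        cv2.line(c,(0,j*k),(8,j*k),(0,255,255),1);cv2.putText(c,str(y+j),(10,j*k+4),0,.4,(0,255,255),1)
    cv2.imwrite(n,c)
crop(a,90,150,160,120,5,"pics/c1.png")
crop(a,260,130,160,120,5,"pics/c2.png")
```

```text
(no output)
```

View pics/c1.png

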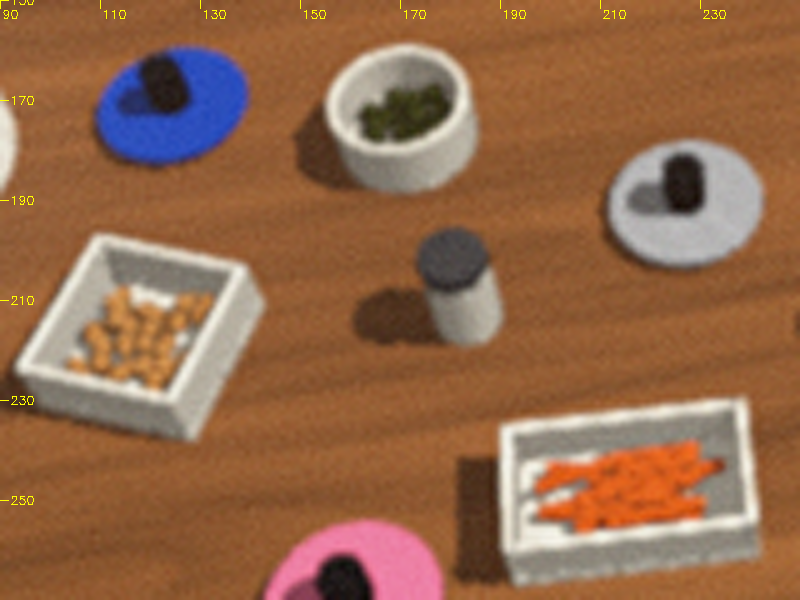

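View pics/c2.png

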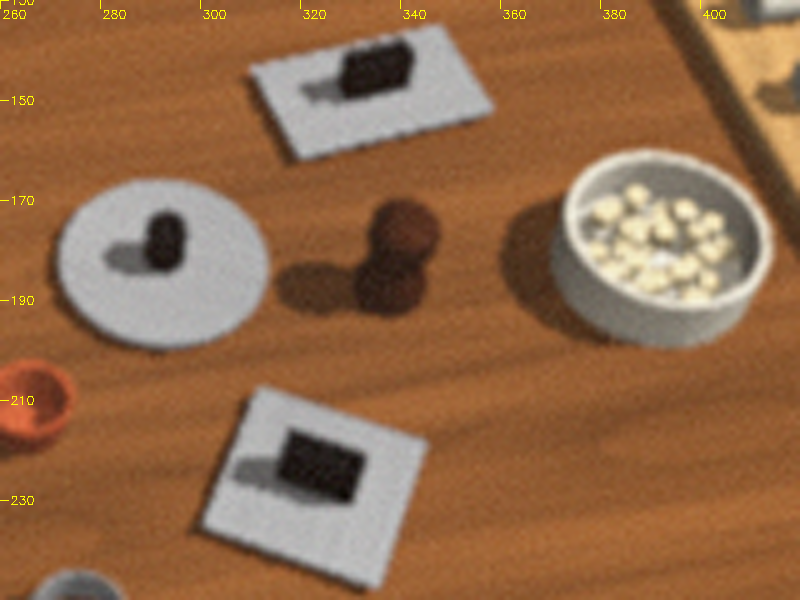

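```bash
cat > h.py <<'E'
import numpy as np,cv2
from cell import *
from scipy.optimize import least_squares
from scipy.spatial.transform import Rotation as R
def proj(c,P):
    W=np.array(c["world_from_camera"]);p=(np.atleast_2d(P)-W[:3,3])@W[:3,:3]
    return np.c_[c["fx"]*p[:,0]/p[:,2]+c["cx"],c["fy"]*p[:,1]/p[:,2]+c["cy"]]
def circ(x,y,z,d):
    t=np.linspace(0,2*np.pi,181);return np.c_[x+d/2*np.cos(t),y+d/2*np.sin(t),z+0*t]
def rect(x,y,z,w,h,a):
    q=np.array([[1,1],[-1,1],[-1,-1],[1,-1]])*[w/2,h/2];c,s=np.cos(a),np.sin(a)
    return np.c_[q@np.array([[c,s],[-s,c]])+[x,y],np.full(4,z)]
def ray(c,uv,z):
    W=np.array(c["world_from_camera"]);d=W[:3,:3]@[(uv[0]-c["cx"])/c["fx"],(uv[1]-c["cy"])/c["fy"],1]
    return W[:3,3]+d*(z-W[2,3])/d[2]
def fitcirc(c,ext,z,d):  # ext l,r,t,b
    ext=np.array(ext)
    def f(p):
        q=proj(c,circ(*p,z,d));return np.array([q[:,0].min(),q[:,0].max(),q[:,1].min(),q[:,1].max()])-ext
    s=least_squares(f,ray(c,[(ext[0]+ext[1])/2,(ext[2]+ext[3])/2],z)[:2]);return s.x,s.fun
def fitrect(c,uv,z,w,h):
    W=np.array([ray(c,u,z) for u in uv]);m=W.mean(0);L=[np.linalg.norm(W[i]-W[(i+1)%4]) for i in range(4)]
    i=0 if L[0]+L[2]>L[1]+L[3] else 1
    e=W[(i+1)%4]-W[i];g=W[(i+2)%4]-W[(i+3)%4];e=e+g;a=np.arctan2(e[1],e[0])
    best=None
    for k in range(4):
        f=lambda p:(proj(c,rect(p[0],p[1],z,w,h,p[2]))-np.roll(uv,k,0)).ravel()
        for o in (np.array(uv),np.array(uv)[::-1]):
            f=lambda p:(proj(c,rect(p[0],p[1],z,w,h,p[2]))-np.roll(o,k,0)).ravel()
            s=least_squares(f,[m[0],m[1],a])
            if best is None or s.cost<best.cost:best=s
    return best.x,np.abs(best.fun).max(),np.round(L,0)
E
python3 - <<'E'
from h import *
c=calibration("scene");np.set_printoptions(precision=1,suppress=True)
o1=np.array([90,150]);o2=np.array([260,130])
r=lambda o,l:(o+np.array(l)/5)
e=lambda o,l,rr,t,b:[o[0]+l/5,o[0]+rr/5,o[1]+t/5,o[1]+b/5]
P={}
for n,a in dict(dsr=(e(o1,326,471,44,152),45,92),dlr=(e(o2,565,772,150,308),45,132),lsr=(e(o1,608,764,140,266),12,100),llr=(e(o2,57,270,179,347),12,140)).items():
    P[n]=fitcirc(c,*a);print(n,*P[n])
for n,a in dict(dsq=(r(o1,[(98,236),(245,266),(185,408),(20,366)]),45,102,102),dob=(r(o1,[(502,424),(745,400),(757,540),(507,555)]),45,142,82),
 lsq=(r(o2,[(260,386),(427,440),(378,588),(203,528)]),12,110,110),lob=(r(o2,[(250,66),(443,25),(493,107),(298,158)]),12,150,90)).items():
    P[n]=fitrect(c,*a);print(n,*P[n])
print("mill",ray(c,r(o2,(405,222)),70),ray(c,r(o2,(388,290)),15),"shaker",ray(c,r(o1,(454,255)),72))
# overlay on side
im=cv2.imread("pics/side0.png");cs=calibration("side")
for n in P:
    x=P[n][0];z=45 if n[0]=='d' else 12
    dim={'dsr':92,'dlr':132,'lsr':100,'llr':140,'dsq':(102,102),'dob':(142,82),'lsq':(110,110),'lob':(150,90)}[n]
    q=circ(*x,z,dim) if np.isscalar(dim) else rect(x[0],x[1],z,*dim,x[2])
    P[n]=q
k=3
im=cv2.resize(im[110:310,125:425],None,fx=k,fy=k,interpolation=cv2.INTER_CUBIC)
for q in P.values(): cv2.polylines(im,[np.int32((proj(cs,q)-[125,110]+.5)*k)],True,(0,255,0),1)
im=im[:,:];im=cv2.resize(im,(800,533));cv2.imwrite("pics/ov.png",im)
E
```

```text
dsr [ 362.6 -279.8] [ 0.4 -0.4  0.1 -0.1]
dlr [528.3 434.1] [-0.  0.  0. -0.]
lsr [ 459.6 -104.9] [ 0.3 -0.3  0.3 -0.3]
llr [467.5 113.2] [ 0.2 -0.2  0.2 -0.2]
dsq [ 506.6 -442.4   -0.4] 1.2472473167215128 [ 99. 102. 108.  97.]
dob [ 672.3 -165.4    1.5] 1.5316559719908014 [141.  90. 138.  84.]
lsq [652.7 163.    1. ] 0.44145554768084594 [108. 111. 108. 111.]
lob [344.4 297.4   4.8] 0.5842751681902598 [151.  85. 151.  92.]
mill [510.4 256.5  70. ] [522.1 250.8  15. ] shaker [ 517.5 -249.1   72. ]
```

View pics/ov.png

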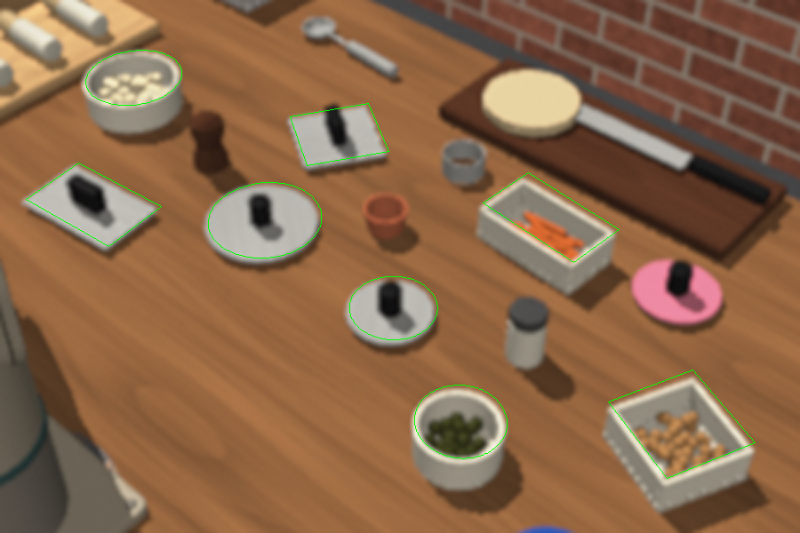

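```bash
cat >> h.py <<'E'
def need(x,y,z,yaw,s=None):
    """turn about tool y (units of 8deg), then shift in tool axes (units of 40mm) after that turn; also tilt correction"""
    s=s or read_state();cur=R.from_euler("xyz",s["tool_rot"])
    tgt=R.from_euler("xyz",[-np.pi/2,0,yaw])
    rv=np.degrees((cur.inv()*tgt).as_rotvec())/8
    d=tgt.inv().apply(np.array([x,y,z])-s["eef_pos"])/40
    print("t %.2f turn"%s["clock"],np.round(rv,2),"shift",np.round(d,2));return rv,d
E
python3 - <<'E'
from h import *
np.set_printoptions(precision=3,suppress=True)
s=read_state();T=np.eye(4);T[:3,:3]=R.from_euler("xyz",s["tool_rot"]).as_matrix();T[:3,3]=s["eef_pos"]
c=calibration("wrist");print(np.linalg.inv(T)@c["world_from_camera"],c["fx"],c["cx"],c["cy"])
need(344,297,200,-1.48)
E
```

```text
[[   0.       0.957    0.289  -73.103]
 [   0.      -0.289    0.957 -141.881]
 [   1.       0.      -0.       0.067]
 [   0.       0.       0.       1.   ]] 304.33799461493385 256.6708018462143 189.74203250452553
t 0.10 turn [0.01 8.07 0.01] shift [8.04 0.76 2.26]
```

Call:
apply_moves(targets=[[0, 0, 0, 0, 1, 0], [0, 0, 0, 0, 1, 0], [0, 0, 0, 0, 1, 0], [0, 0, 0, 0, 1, 0], [0, 0, 0, 0, 1, 0], [0, 0, 0, 0, 1, 0], [0, 0, 0, 0, 1, 0], [0, 0, 0, 0, 1, 0]], jaw=1)

```text
clock: 1.1
eef_pos: [224.9, 609.4, 230.8]
tool_rot: [-1.571, -0.001, -1.475]
force: [0.9, 0.1, -0.4]
width: 85.0
```

Call:
apply_moves(targets=[[0.8, 0, 0.25, 0, 0, 0], [0.8, 0, 0.25, 0, 0, 0], [0.8, 0, 0.25, 0, 0, 0], [0.8, 0, 0.25, 0, 0, 0], [0.8, 0, 0.25, 0, 0, 0], [0.8, 0, 0.25, 0, 0, 0], [0.8, 0, 0.25, 0, 0, 0], [0.8, 0, 0.25, 0, 0, 0], [0.8, 0, 0.25, 0, 0, 0], [0.8, 0, 0, 0, 0, 0], [0, 0, 0, 0, 0, 0], [0, 0, 0, 0, 0, 0]])

```text
clock: 2.6
eef_pos: [346.6, 301.0, 231.3]
tool_rot: [-1.571, 0.001, -1.47]
force: [-0.5, 0.1, -0.3]
width: 85.5
```

```bash
cat >> h.py <<'E'
def snap(n):
    c=calibration("wrist");im=get_image("wrist")[:,:,::-1].copy();cv2.imwrite(f"pics/{n}.png",im);np.save(f"pics/{n}.npy",c,allow_pickle=True);return c,im
def cal(n): return np.load(f"pics/{n}.npy",allow_pickle=True).item()
def big(im,n,k=1.56):
    im=cv2.resize(im,(800,600));cv2.imwrite(f"pics/{n}.png",im)
E
python3 - <<'E'
from h import *
need(344,297,200,-1.48)
s=read_state();print(s["eef_pos"],s["tool_rot"],s["qpos"])
c,im=snap("w1");big(im,"w1b")
E
```

```text
t 2.60 turn [-0.    0.07 -0.  ] shift [ 0.09  0.78 -0.07]
[346.58212764 301.00029229 231.2927723 ] [-1.57076532e+00  5.98473560e-04 -1.47047867e+00] [-1.0524448   0.3787134   0.37513369  2.03568603 -0.19844695  0.76083276
 -0.45679991]
```

View pics/w1b.png

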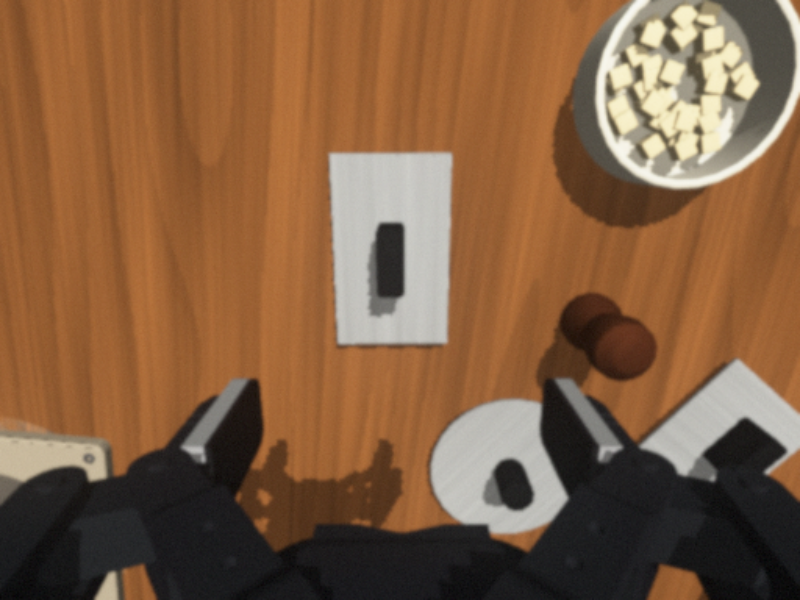

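```bash
cat >> h.py <<'E'
def px(l): return (np.array(l,float)+.5)/1.5625-.5
E
python3 - <<'E'
from h import *
np.set_printoptions(precision=3,suppress=True)
c=cal("w1")
x,e,L=fitrect(c,px([(331,153),(452,153),(447,345),(338,345)]),12,150,90);print(x,e,L)
print("knob top",ray(c,px((394,259)),46))
need(x[0],x[1],18,x[2]%np.pi-np.pi)
E
```

```text
[340.124 298.753  -4.612] 0.892268617161676 [ 88. 150.  89. 150.]
knob top [341.757 302.89   46.   ]
t 2.65 turn [-0.    0.01 -0.  ] shift [ 0.05  5.33 -0.16]
```

Call:
apply_moves(targets=[[0.03, 0.6, -0.15, 0, 0, 0], [0, 0.9, 0, 0, 0, 0], [0, 0.9, 0, 0, 0, 0], [0, 0.9, 0, 0, 0, 0], [0, 0.8, 0, 0, 0, 0], [0, 0.6, 0, 0, 0, 0], [0, 0.3, 0, 0, 0, 0], [0, 0.2, 0, 0, 0, 0], [0, 0.1, 0, 0, 0, 0], [0, 0, 0, 0, 0, 0], [0, 0, 0, 0, 0, 0]])

```text
clock: 4.03
eef_pos: [340.7, 299.3, 19.3]
tool_rot: [-1.571, 0.0, -1.47]
force: [-0.5, -0.4, -0.2]
width: 85.3
```

Call:
apply_moves(targets=[[0, 0, 0, 0, 0, 0], [0, 0, 0, 0, 0, 0], [0, 0, 0, 0, 0, 0], [0, 0, 0, 0, 0, 0], [0, 0, 0, 0, 0, 0], [0, 0, 0, 0, 0, 0], [0, 0, 0, 0, 0, 0], [0, 0, 0, 0, 0, 0]], jaw=-1)

```text
clock: 5.03
eef_pos: [340.7, 298.6, 19.6]
tool_rot: [-1.571, 0.0, -1.471]
force: [-0.3, -0.1, 4.8]
width: 19.1
```

Call:
apply_moves(targets=[[0, -0.3, 0, 0, 0, 0], [0, -0.6, 0, 0, 0, 0], [0, -0.9, 0, 0, 0, 0], [0, -0.9, 0, 0.0, 0.4, 0], [0, -0.7, 0, 0, 0.4, 0], [0, -0.4, 0, 0, 0.4, 0], [0, 0, 0, 0, 0, 0]])

```text
clock: 5.9
eef_pos: [341.0, 299.1, 172.4]
tool_rot: [-1.569, 0.002, -1.637]
force: [0.0, 0.5, -2.1]
width: 19.2
```

Run:
```python
from h import *
need(542,-157,175,-1.64);print(read_state()["width"],read_state()["force"])
```

```text
t 5.90 turn [-0.01  0.02 -0.01] shift [11.03 -0.06  5.8 ]
19.160788485964968 [ 0.04185678  0.46454207 -2.07080402]
```

Call:
apply_moves(targets=[[0.5, 0, 0.3, 0, 0, 0], [1, 0, 0.5, 0, 0, 0], [1, 0, 0.5, 0, 0, 0], [1, 0, 0.5, 0, 0, 0], [1, 0, 0.5, 0, 0, 0], [1, 0, 0.5, 0, 0, 0], [1, 0, 0.5, 0, 0, 0], [1, 0, 0.5, 0, 0, 0], [1, 0, 0.5, 0, 0, 0], [1, 0, 0.5, 0, 0, 0], [0.9, 0, 0.5, 0, 0, 0], [0.6, 0, 0.5, 0, 0, 0]])

```text
clock: 7.4
eef_pos: [541.9, -158.2, 170.3]
tool_rot: [-1.573, -0.0, -1.64]
force: [0.9, -0.3, -1.6]
width: 19.1
```

Call:
apply_moves(targets=[[0, 0, 0, 0, 0, 0], [0, 0, 0, 0, 0, 0]])

```text
clock: 7.65
eef_pos: [541.4, -155.1, 170.2]
tool_rot: [-1.574, 0.001, -1.638]
force: [-0.4, -0.2, -2.2]
width: 19.2
```

Run:
```python
from h import *
need(542,-157,175,-1.64)
c,im=snap("w2");big(im,"w2b")
```

```text
t 7.65 turn [ 0.02  0.02 -0.01] shift [ 0.05 -0.12  0.02]
```

View pics/w2b.png

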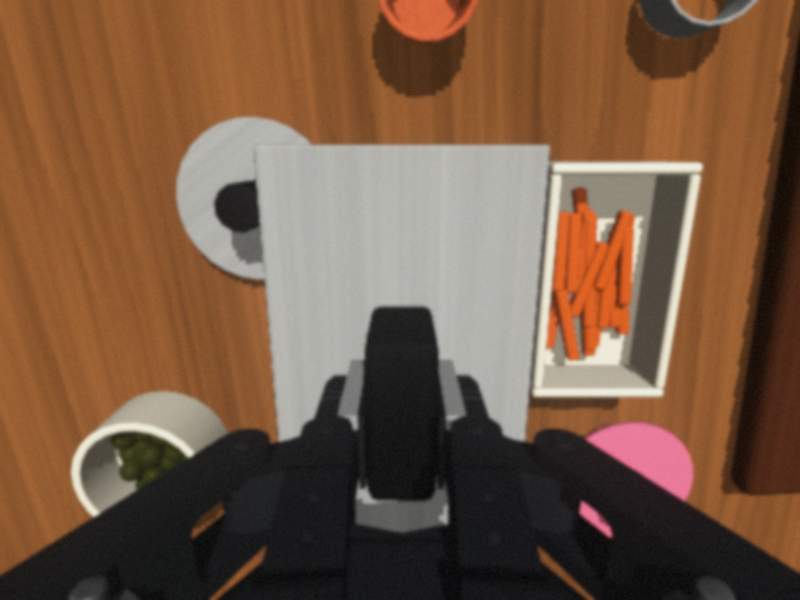

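Run:
```python
from h import *
np.set_printoptions(precision=2,suppress=True)
c=cal("w2");s=read_state()
x,e,L=fitrect(c,px([(552,163),(702,163),(662,397),(532,396)]),45,142,82);print("dish",x,e,L)
z=s["eef_pos"][2]-7.6
for u in[(256,146),(549,146),(279,440),(525,440)]:print("lid",ray(c,px(u),z))
A,B=ray(c,px((256,146)),z),ray(c,px((549,146)),z)
print("w",np.linalg.norm(A-B),"yaw",np.arctan2(*(B-A)[1::-1])-np.pi/2)
E=(A+B)/2;a=s["tool_rot"][2];lid=E[:2]+75*np.array([np.cos(a),np.sin(a)]);print("lid centre",lid,"tcp",s["eef_pos"][:2])
off=R.from_euler("z",-a).apply([*(lid-s["eef_pos"][:2]),0]);print("offset tool x,z",off)
f=lambda p:np.array([(q:=proj(c,circ(*p,12,100)))[:,0].min()-px(177),q[:,1].min()-px(117),q[:,1].max()-px(280)])
r=least_squares(f,[460,-105]);print("lsr",r.x,r.fun)
yaw=x[2]%np.pi-np.pi
need(x[0],x[1],100,yaw)
```

```text
dish [ 663.31 -165.28   -1.64] 1.1931820553915031 [ 81. 141.  81. 140.]
lid [503.52 -76.83 162.81]
lid [591.07 -82.71 162.81]
lid [ 496.14 -177.75  162.81]
lid [ 584.69 -183.53  162.81]
w 87.74082380525451 yaw -1.6378867497237786
lid centre [ 542.32 -154.6 ] tcp [ 541.48 -154.7 ]
offset tool x,z [-0.16  0.83  0.  ]
lsr [ 455.38 -104.97] [-0.   -0.1   0.13]
t 7.70 turn [ 0.02 -0.01 -0.01] shift [0.07 1.76 3.06]
```

Call:
apply_moves(targets=[[0.07, 0, 0.5, 0, 0, 0], [0, 0, 0.8, 0, 0, 0], [0, 0, 0.8, 0, 0, 0], [0, 0, 0.6, 0, 0, 0], [0, 0, 0.34, 0, 0, 0], [0, 0.5, 0, 0, 0, 0], [0, 0.7, 0, 0, 0, 0], [0, 0.5, 0, 0, 0, 0], [0, 0.3, 0, 0, 0, 0], [0, 0.2, 0, 0, 0, 0], [0, 0, 0, 0, 0, 0], [0, 0, 0, 0, 0, 0]])

```text
clock: 9.2
eef_pos: [664.3, -167.4, 84.1]
tool_rot: [-1.569, -0.0, -1.638]
force: [-0.7, 1.1, -1.7]
width: 19.0
```

Run:
```python
from h import *
need(663.3,-165.3,56.6,-1.64)
```

```text
t 9.20 turn [-0.01  0.01  0.  ] shift [-0.05  0.69 -0.03]
```

Call:
apply_moves(targets=[[-0.05, 0.2, -0.03, 0, 0, 0], [0, 0.15, 0, 0, 0, 0], [0, 0.1, 0, 0, 0, 0], [0, 0.1, 0, 0, 0, 0], [0, 0.05, 0, 0, 0, 0], [0, 0.04, 0, 0, 0, 0], [0, 0, 0, 0, 0, 0], [0, 0, 0, 0, 0, 0]])

```text
clock: 10.2
eef_pos: [662.8, -165.1, 57.9]
tool_rot: [-1.571, -0.0, -1.638]
force: [-0.3, -0.0, -2.4]
width: 18.9
```

Call:
apply_moves(targets=[[0, 0.03, 0, 0, 0, 0], [0, 0.02, 0, 0, 0, 0], [0, 0, 0, 0, 0, 0]])

```text
clock: 10.58
eef_pos: [662.9, -165.1, 56.7]
tool_rot: [-1.57, 0.0, -1.638]
force: [-1.5, 1.6, 5.0]
width: 19.4
```

Call:
apply_moves(targets=[[0, 0, 0, 0, 0, 0], [0, 0, 0, 0, 0, 0], [0, 0, 0, 0, 0, 0], [0, 0, 0, 0, 0, 0], [0, -0.5, 0, 0, 0, 0], [0, -0.8, 0, 0, 0, 0], [0, -0.9, 0, 0, 0, 0], [0, -0.9, 0, 0, 0.6, 0], [0, -0.9, 0, 0, 1, 0], [0, -0.4, 0, 0, 1, 0], [0, 0, 0, 0, 1, 0], [0, 0, 0, 0, 0, 0]], jaw=1)

```text
clock: 12.08
eef_pos: [662.8, -165.0, 233.1]
tool_rot: [-1.569, 0.0, -2.14]
force: [-0.2, 0.1, -0.1]
width: 85.6
```

Run:
```python
from h import *
need(647,163,200,-2.14)
```

```text
t 12.07 turn [-0.01  0.   -0.  ] shift [-6.69  0.83 -4.75]
```

Call:
apply_moves(targets=[[-0.5, 0, -0.35, 0, 0, 0], [-0.9, 0, -0.63, 0, 0, 0], [-0.9, 0, -0.63, 0, 0, 0], [-0.9, 0, -0.63, 0, 0, 0], [-0.9, 0, -0.63, 0, 0, 0], [-0.9, 0, -0.63, 0, 0, 0], [-0.9, 0, -0.63, 0, 0, 0], [-0.8, 0.4, -0.6, 0, 0, 0], [0, 0.4, 0, 0, 0, 0], [0, 0, 0, 0, 0, 0], [0, 0, 0, 0, 0, 0]])

```text
clock: 13.45
eef_pos: [648.7, 160.6, 200.6]
tool_rot: [-1.569, -0.0, -2.143]
force: [-0.3, 0.2, -0.1]
width: 85.2
```

Run:
```python
from h import *
need(647,163,200,-2.14)
c,im=snap("w3");big(im,"w3b")
```

```text
t 13.45 turn [-0.01 -0.02  0.  ] shift [-0.03  0.01 -0.07]
```

View pics/w3b.png

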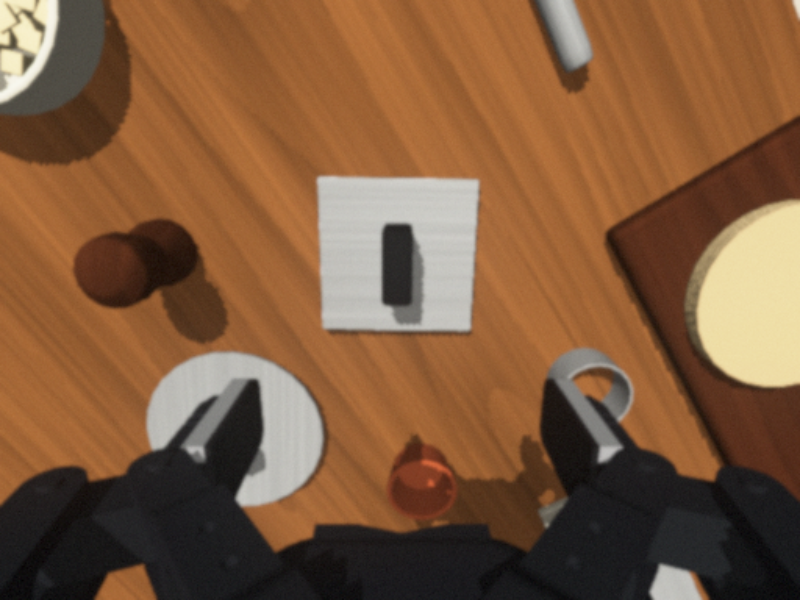

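Run:
```python
from h import *
np.set_printoptions(precision=3,suppress=True)
c=cal("w3")
x,e,L=fitrect(c,px([(318,177),(479,179),(471,331),(322,328)]),12,110,110);print(x,e,L)
a=(x[2]+2.14+np.pi/4)%(np.pi/2)-np.pi/4-2.14;print("yaw",a)
print("knob",ray(c,px((397,262)),46),"llr",fitcirc(c,px([147,325,351,506]),12,140))
need(x[0],x[1],19.5,a)
```

```text
[648.735 164.098  -0.588] 0.7135616925032195 [109. 110. 110. 109.]
yaw -2.158681417457275
knob [650.981 167.803  46.   ] llr (array([464.182, 114.321]), array([ 0.159, -0.161,  0.116, -0.166]))
t 13.50 turn [-0.01  0.11 -0.  ] shift [-0.07  4.53 -0.05]
```

Call:
apply_moves(targets=[[-0.07, 0.5, -0.05, 0, 0.1, 0], [0, 0.9, 0, 0, 0, 0], [0, 0.9, 0, 0, 0, 0], [0, 0.9, 0, 0, 0, 0], [0, 0.6, 0, 0, 0, 0], [0, 0.4, 0, 0, 0, 0], [0, 0.2, 0, 0, 0, 0], [0, 0.13, 0, 0, 0, 0], [0, 0, 0, 0, 0, 0], [0, 0, 0, 0, 0, 0]])

```text
clock: 14.75
eef_pos: [648.4, 166.3, 19.3]
tool_rot: [-1.57, 0.001, -2.155]
force: [-0.2, 0.1, 0.3]
width: 85.5
```

Call:
apply_moves(targets=[[0, 0, 0, 0, 0, 0], [0, 0, 0, 0, 0, 0], [0, 0, 0, 0, 0, 0], [0, 0, 0, 0, 0, 0], [0, 0, 0, 0, 0, 0], [0, 0, 0, 0, 0, 0], [0, 0, 0, 0, 0, 0], [0, 0, 0, 0, 0, 0]], jaw=-1)

```text
clock: 15.75
eef_pos: [648.2, 166.1, 18.7]
tool_rot: [-1.57, 0.0, -2.155]
force: [-0.4, -1.0, 3.1]
width: 19.2
```

Call:
apply_moves(targets=[[0, -0.3, 0, 0, 0, 0], [0, -0.6, 0, 0, 0, 0], [0, -0.9, 0, 0, 0, 0], [0, -0.9, 0, 0, 0, 0], [0, -0.7, 0, 0, 0, 0], [0, -0.4, 0, 0, 0, 0], [0, 0, 0, 0, 0, 0]])

```text
clock: 16.62
eef_pos: [648.6, 166.2, 172.1]
tool_rot: [-1.569, 0.002, -2.155]
force: [0.2, 0.3, -2.0]
width: 19.2
```

Run:
```python
from h import *
need(560,-330,172,-1.97)
need(500,-440,172,-1.97)
```

```text
t 16.62 turn [-0.01 -1.32 -0.01] shift [12.29  0.    2.78]
t 16.62 turn [-0.01 -1.32 -0.01] shift [15.41  0.    2.47]
```

Call:
apply_moves(targets=[[0, 0, 0, 0, -0.65, 0], [0, 0, 0, 0, -0.65, 0], [0.4, 0, 0, 0, 0, 0], [1, 0, -0.1, 0, 0, 0], [1, 0, -0.1, 0, 0, 0], [1, 0, -0.1, 0, 0, 0], [1, 0, -0.1, 0, 0, 0], [1, 0, -0.1, 0, 0, 0], [1, 0, -0.1, 0, 0, 0], [1, 0, -0.1, 0, 0, 0], [1, 0, -0.1, 0, 0, 0]])

```text
clock: 18.0
eef_pos: [484.5, -132.2, 170.1]
tool_rot: [-1.572, -0.001, -1.977]
force: [1.4, -0.9, -1.2]
width: 19.0
```

Call:
apply_moves(targets=[[1, 0, 0, 0, 0, 0], [1, 0, 0, 0, 0, 0], [1, 0, 0, 0, 0, 0], [1, 0, 0, 0, 0, 0], [1, 0, 0, 0, 0, 0], [1, 0, 0, 0, 0, 0], [0.7, 0, 0, 0, 0, 0], [0.3, 0, 0, 0, 0, 0], [0, 0, 0, 0, 0, 0], [0, 0, 0, 0, 0, 0]])

```text
clock: 19.25
eef_pos: [377.6, -386.4, 170.2]
tool_rot: [-1.572, 0.002, -1.972]
force: [0.2, 0.1, -0.6]
width: 19.3
```

Run:
```python
from h import *
need(380,-389,172,-1.97)
c,im=snap("w4");big(im,"w4b")
```

```text
t 19.25 turn [ 0.01 -0.02 -0.01] shift [ 0.04 -0.05  0.08]
```

View pics/w4b.png

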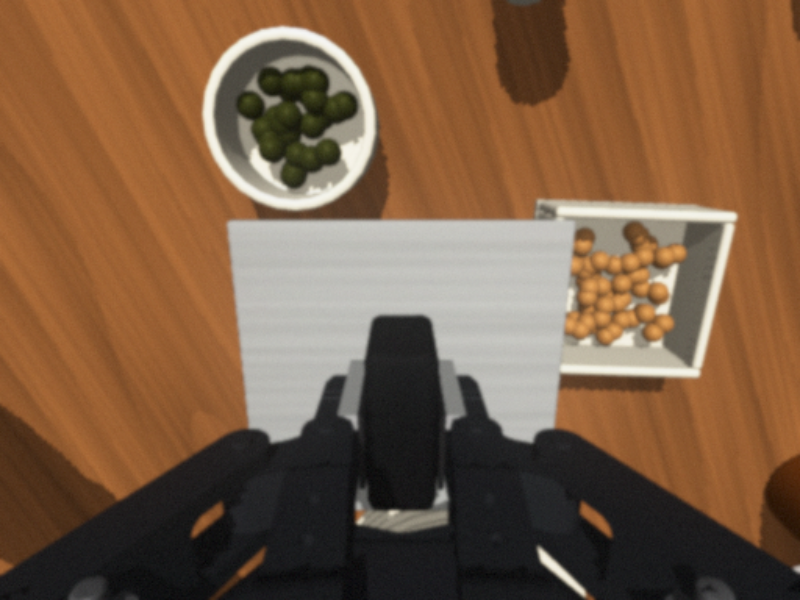

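Run:
```python
from h import *
np.set_printoptions(precision=2,suppress=True)
c=cal("w4");s=read_state()
W=lambda u,z:ray(c,px(u),z)[:2]
TR,BR,b,t=W((736,213),45),W((698,377),45),W((570,375),45),W((565,208),45)
print("len",np.linalg.norm(TR-BR))
ang=lambda d:np.arctan2(d[1],d[0])
print("yaws",ang(BR-TR),ang(BR-b)-np.pi/2,ang(TR-t)-np.pi/2)
d=(BR-TR);d/=np.linalg.norm(d);n=np.array([-d[1],d[0]])
for a in (ang(BR-TR),):
    cen=(TR+BR)/2-51*n; print("centre",cen)
z=s["eef_pos"][2]-6.7
A,B=W((228,221),z),W((574,222),z);a=s["tool_rot"][2];print("lid w",np.linalg.norm(A-B),"yaw",ang(B-A)-np.pi/2)
lid=(A+B)/2+55*np.array([np.cos(a),np.sin(a)]);print("lid off",R.from_euler("z",-a).apply([*(lid-s["eef_pos"][:2]),0]))
print("dsr",fitcirc(c,px([203,377,26,212]),45,92))
need(*cen,100,-1.97)
```

```text
len 100.50668176131302
yaws -2.0031880816885206 -1.9890123657192893 -2.0010038408984174
centre [ 498.59 -445.05]
lid w 107.77945773075037 yaw -1.975034621490254
lid off [1.71 0.36 0.  ]
dsr (array([ 358.62, -282.01]), array([-0.17,  0.18,  0.22, -0.25]))
t 19.30 turn [ 0.01 -0.01 -0.01] shift [0.18 1.76 3.35]
```

Call:
apply_moves(targets=[[0.15, 0, 0.5, 0, 0, 0], [0, 0, 0.8, 0, 0, 0], [0, 0, 0.8, 0, 0, 0], [0, 0, 0.7, 0, 0, 0], [0, 0, 0.5, 0, 0.17, 0], [0, 0.5, 0, 0, 0, 0], [0, 0.7, 0, 0, 0, 0], [0, 0.5, 0, 0, 0, 0], [0, 0.3, 0, 0, 0, 0], [0, 0.2, 0, 0, 0, 0], [0, 0, 0, 0, 0, 0], [0, 0, 0, 0, 0, 0]])

```text
clock: 20.8
eef_pos: [496.4, -445.8, 83.3]
tool_rot: [-1.57, -0.001, -1.997]
force: [-0.0, -0.3, -0.9]
width: 19.0
```

Run:
```python
from h import *
need(499.3,-443.5,55.7,-1.995)
```

```text
t 20.80 turn [-0.01 -0.02  0.  ] shift [-0.08  0.69  0.04]
```

Call:
apply_moves(targets=[[-0.08, 0.1, 0.04, 0, 0, 0], [0, 0.15, 0, 0, 0, 0], [0, 0.15, 0, 0, 0, 0], [0, 0.1, 0, 0, 0, 0], [0, 0.08, 0, 0, 0, 0], [0, 0.06, 0, 0, 0, 0], [0, 0, 0, 0, 0, 0], [0, 0, 0, 0, 0, 0]])

```text
clock: 21.8
eef_pos: [499.0, -443.2, 57.1]
tool_rot: [-1.571, -0.0, -1.997]
force: [-0.2, -0.6, -0.7]
width: 19.0
```

Call:
apply_moves(targets=[[0, 0.03, 0, 0, 0, 0], [0, 0.02, 0, 0, 0, 0], [0, 0, 0, 0, 0, 0]])

```text
clock: 22.18
eef_pos: [499.1, -443.2, 55.8]
tool_rot: [-1.57, 0.0, -1.997]
force: [-0.5, 1.4, 5.6]
width: 19.0
```

Seated with contact. Release and go to the small lid (455.4, -105).

Call:
apply_moves(targets=[[0, 0, 0, 0, 0, 0], [0, 0, 0, 0, 0, 0], [0, 0, 0, 0, 0, 0], [0, 0, 0, 0, 0, 0], [0, -0.5, 0, 0, 0, 0], [0, -0.8, 0, 0, 0, 0], [0, -0.9, 0, 0, 0, 0], [0, -0.8, 0, 0, 0, 0], [0, -0.4, 0, 0, -0.5, 0], [0, 0, 0, 0, -1, 0], [0, 0, 0, 0, -1, 0], [0, 0, 0, 0, 0, 0]], jaw=1)

```text
clock: 23.68
eef_pos: [499.0, -443.5, 192.5]
tool_rot: [-1.569, -0.001, -1.65]
force: [-0.3, -0.2, 0.3]
width: 85.5
```

Run:
```python
from h import *
need(455.4,-105,190,-1.65)
```

```text
t 23.68 turn [-0.01  0.    0.01] shift [-8.35  0.06 -1.76]
```

Call:
apply_moves(targets=[[-0.5, 0, -0.1, 0, 0, 0], [-0.9, 0, -0.2, 0, 0, 0], [-0.9, 0, -0.2, 0, 0, 0], [-0.9, 0, -0.2, 0, 0, 0], [-0.9, 0, -0.2, 0, 0, 0], [-0.9, 0, -0.2, 0, 0, 0], [-0.9, 0, -0.2, 0, 0, 0], [-0.9, 0, -0.2, 0, 0, 0], [-0.9, 0, -0.2, 0, 0, 0], [-0.65, 0, -0.06, 0, 0, 0], [0, 0, 0, 0, 0, 0], [0, 0, 0, 0, 0, 0]])

```text
clock: 25.18
eef_pos: [454.9, -105.6, 191.4]
tool_rot: [-1.57, -0.001, -1.65]
force: [1.3, -0.1, -0.6]
width: 84.7
```

Run:
```python
from h import *
need(455.4,-105,190,-1.65)
c,im=snap("w5");big(im,"w5b")
```

```text
t 25.18 turn [-0.01 -0.    0.01] shift [-0.02  0.04  0.01]
```

View pics/w5b.png

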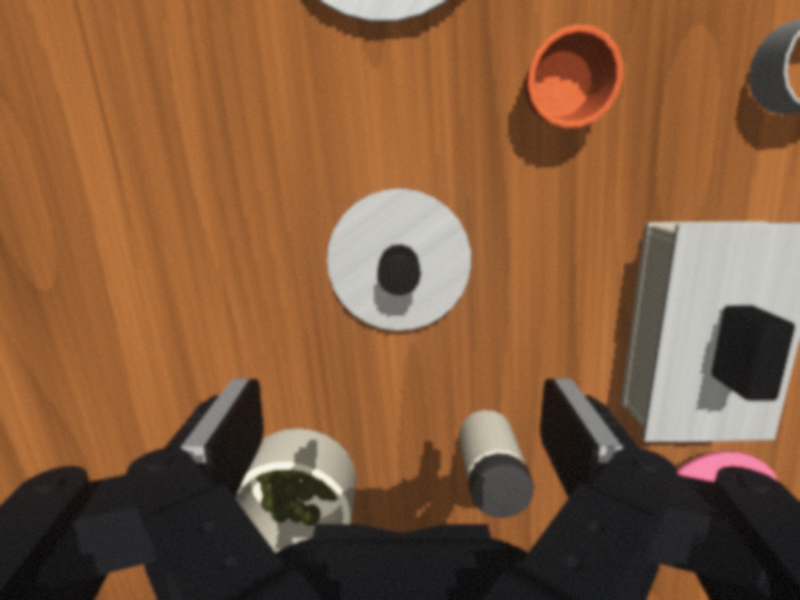

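Run:
```python
from h import *
np.set_printoptions(precision=2,suppress=True)
c=cal("w5")
x,f=fitcirc(c,px([327,471,188,332]),12,100);print(x,f)
x2,e,L=fitrect(c,px([(678,222),(645,441),(775,440),(802,223)]),49,150,90);print("oblong seated",x2,e,L)
need(*x,19.5,-1.65)
```

```text
[ 454.18 -105.01] [-0.27  0.27  0.68 -0.78]
oblong seated [ 658.79 -163.49    1.54] 10.4432154936909 [150.  89. 150.  74.]
t 25.23 turn [-0.01 -0.01  0.01] shift [-0.02  4.3  -0.02]
```

Call:
apply_moves(targets=[[-0.02, 0.5, -0.02, 0, 0, 0], [0, 0.9, 0, 0, 0, 0], [0, 0.9, 0, 0, 0, 0], [0, 0.8, 0, 0, 0, 0], [0, 0.5, 0, 0, 0, 0], [0, 0.4, 0, 0, 0, 0], [0, 0.2, 0, 0, 0, 0], [0, 0.1, 0, 0, 0, 0], [0, 0, 0, 0, 0, 0], [0, 0, 0, 0, 0, 0]])

```text
clock: 26.48
eef_pos: [454.2, -103.9, 19.4]
tool_rot: [-1.57, -0.0, -1.648]
force: [0.0, 0.4, -0.1]
width: 85.7
```

Call:
apply_moves(targets=[[0, 0, 0, 0, 0, 0], [0, 0, 0, 0, 0, 0], [0, 0, 0, 0, 0, 0], [0, 0, 0, 0, 0, 0], [0, 0, 0, 0, 0, 0], [0, 0, 0, 0, 0, 0], [0, 0, 0, 0, 0, 0], [0, 0, 0, 0, 0, 0]], jaw=-1)

```text
clock: 27.48
eef_pos: [453.9, -103.7, 19.2]
tool_rot: [-1.57, 0.0, -1.648]
force: [-0.6, 0.9, 5.5]
width: 26.6
```

Call:
apply_moves(targets=[[0, -0.3, 0, 0, 0, 0], [0, -0.6, 0, 0, 0, 0], [0, -0.9, 0, 0, 0, 0], [0, -0.9, 0, 0, 0, 0], [0, -0.7, 0, 0, 0, 0], [0, -0.4, 0, 0, 0, 0], [0, 0, 0, 0, 0, 0]])

```text
clock: 28.35
eef_pos: [454.4, -103.7, 172.1]
tool_rot: [-1.568, 0.0, -1.648]
force: [-0.5, 0.2, -1.4]
width: 26.4
```

Run:
```python
from h import *
need(358.6,-282,172,-1.65)
```

```text
t 28.35 turn [-0.02  0.02 -0.  ] shift [ 4.63  0.   -2.03]
```

Call:
apply_moves(targets=[[0.5, 0, -0.23, 0, 0, 0], [0.9, 0, -0.4, 0, 0, 0], [0.9, 0, -0.4, 0, 0, 0], [0.9, 0, -0.4, 0, 0, 0], [0.9, 0, -0.4, 0, 0, 0], [0.5, 0, -0.2, 0, 0, 0], [0, 0.4, 0, 0, 0, 0], [0, 0.7, 0, 0, 0, 0], [0, 0.5, 0, 0, 0, 0], [0, 0.3, 0, 0, 0, 0], [0, 0, 0, 0, 0, 0], [0, 0, 0, 0, 0, 0]])

```text
clock: 29.85
eef_pos: [358.8, -281.2, 95.3]
tool_rot: [-1.57, -0.0, -1.648]
force: [0.2, 0.8, -1.3]
width: 26.3
```

Run:
```python
from h import *
need(358.7,-280.7,56.2,-1.65)
```

```text
t 29.85 turn [-0.    0.01  0.  ] shift [-0.01  0.98 -0.  ]
```

Call:
apply_moves(targets=[[0, 0.3, 0, 0, 0, 0], [0, 0.25, 0, 0, 0, 0], [0, 0.15, 0, 0, 0, 0], [0, 0.1, 0, 0, 0, 0], [0, 0.08, 0, 0, 0, 0], [0, 0.05, 0, 0, 0, 0], [0, 0, 0, 0, 0, 0], [0, 0, 0, 0, 0, 0]])

```text
clock: 30.85
eef_pos: [358.7, -281.0, 57.9]
tool_rot: [-1.571, -0.0, -1.648]
force: [0.7, 0.1, -0.2]
width: 26.1
```

Call:
apply_moves(targets=[[0, 0.03, 0, 0, 0, 0], [0, 0.02, 0, 0, 0, 0], [0, 0, 0, 0, 0, 0]])

```text
clock: 31.22
eef_pos: [358.8, -281.0, 56.2]
tool_rot: [-1.57, 0.0, -1.648]
force: [-0.9, 0.5, 5.1]
width: 26.6
```

Call:
apply_moves(targets=[[0, 0, 0, 0, 0, 0], [0, 0, 0, 0, 0, 0], [0, 0, 0, 0, 0, 0], [0, 0, 0, 0, 0, 0], [0, -0.5, 0, 0, 0, 0], [0, -0.8, 0, 0, 0, 0], [0, -0.9, 0, 0, 0, 0], [0, -0.8, 0, 0, 0, 0], [0, -0.4, 0, 0, -0.5, 0], [0, 0, 0, 0, -1, 0], [0, 0, 0, 0, -1, 0], [0, 0, 0, 0, 0, 0]], jaw=1)

```text
clock: 32.72
eef_pos: [358.5, -280.8, 191.8]
tool_rot: [-1.57, 0.0, -1.301]
force: [-0.3, -0.2, -0.3]
width: 85.2
```

Run:
```python
from h import *
c=cal("w1")
f=lambda p:np.array([(q:=proj(c,circ(*p,45,132)))[:,0].min()-px(597),q[:,1].max()-px(188)])
r=least_squares(f,[523,434]);print("dlr",r.x)
need(464.2,114.3,190,-1.3)
```

```text
dlr [525.01510969 436.5441995 ]
t 32.73 turn [-0. -0. -0.] shift [-8.81  0.04  5.19]
```

Call:
apply_moves(targets=[[-0.5, 0, 0.3, 0, 0, 0], [-0.9, 0, 0.5, 0, 0, 0], [-0.9, 0, 0.5, 0, 0, 0], [-0.9, 0, 0.5, 0, 0, 0], [-0.9, 0, 0.5, 0, 0, 0], [-0.9, 0, 0.6, 0, 0, 0], [-0.9, 0, 0.6, 0, 0, 0], [-0.9, 0, 0.6, 0, 0, 0], [-0.9, 0, 0.6, 0, 0, 0], [-0.8, 0, 0.4, 0, 0, 0], [-0.3, 0, 0.1, 0, 0, 0], [0, 0, 0, 0, 0, 0]])

```text
clock: 34.22
eef_pos: [464.1, 113.9, 191.5]
tool_rot: [-1.572, -0.0, -1.299]
force: [-0.1, -0.1, -0.8]
width: 85.4
```

Call:
apply_moves(targets=[[0, 0, 0, 0, 0, 0]])

```text
clock: 34.35
eef_pos: [464.2, 112.2, 191.8]
tool_rot: [-1.571, -0.001, -1.302]
force: [-0.3, -0.1, 0.5]
width: 85.6
```

Run:
```python
from h import *
need(464.2,114.3,19.5,-1.3)
c,im=snap("w6");big(im,"w6b")
```

```text
t 34.35 turn [ 0.   -0.01  0.01] shift [-0.05  4.31  0.01]
```

View pics/w6b.png

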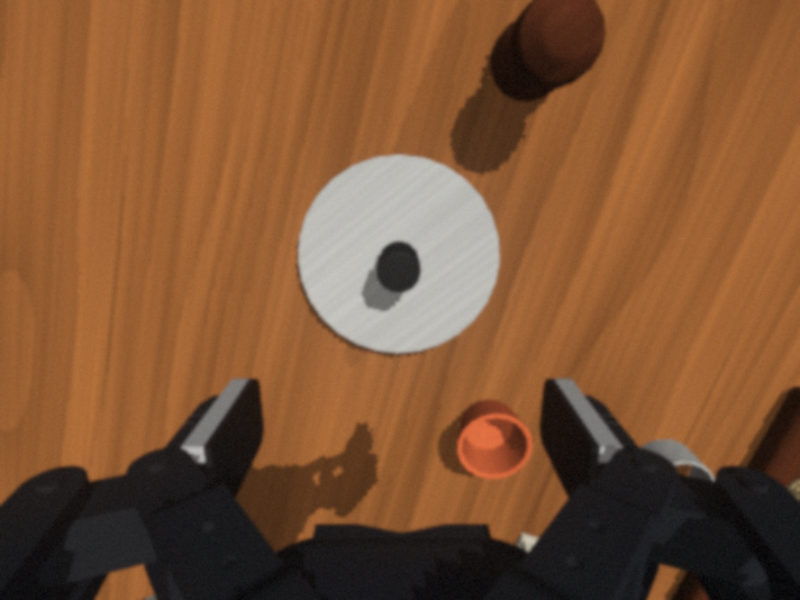

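Run:
```python
from h import *
x,f=fitcirc(cal("w6"),px([299,500,154,354]),12,140);print(x,f);need(*x,19.5,-1.3)
```

```text
[462.73000217 114.26525651] [-0.67195583  0.67224611  0.24439919 -0.21688606]
t 34.40 turn [ 0.   -0.02  0.  ] shift [-0.06  4.31 -0.02]
```

Call:
apply_moves(targets=[[-0.05, 0.5, -0.02, 0, 0, 0], [0, 0.9, 0, 0, 0, 0], [0, 0.9, 0, 0, 0, 0], [0, 0.8, 0, 0, 0, 0], [0, 0.5, 0, 0, 0, 0], [0, 0.4, 0, 0, 0, 0], [0, 0.2, 0, 0, 0, 0], [0, 0.1, 0, 0, 0, 0], [0, 0, 0, 0, 0, 0], [0, 0, 0, 0, 0, 0]])

```text
clock: 35.65
eef_pos: [463.5, 115.8, 20.2]
tool_rot: [-1.57, -0.0, -1.299]
force: [-0.3, -1.0, -0.3]
width: 85.3
```

Call:
apply_moves(targets=[[0, 0, 0, 0, 0, 0], [0, 0, 0, 0, 0, 0], [0, 0, 0, 0, 0, 0], [0, 0, 0, 0, 0, 0], [0, 0, 0, 0, 0, 0], [0, 0, 0, 0, 0, 0], [0, 0, 0, 0, 0, 0], [0, 0, 0, 0, 0, 0]], jaw=-1)

```text
clock: 36.65
eef_pos: [463.1, 115.8, 20.0]
tool_rot: [-1.571, 0.0, -1.299]
force: [-1.8, 0.5, 5.3]
width: 26.7
```

Call:
apply_moves(targets=[[0, -0.3, 0, 0, 0, 0], [0, -0.6, 0, 0, 0, 0], [0, -0.9, 0, 0, 0, 0], [0, -0.9, 0, 0, 0, 0], [0, -0.7, 0, 0, 0, 0], [0, -0.4, 0, 0, 0, 0], [0, 0, 0, 0, 0, 0]])

```text
clock: 37.52
eef_pos: [463.8, 116.0, 172.9]
tool_rot: [-1.568, 0.0, -1.299]
force: [-0.6, -0.6, -2.6]
width: 26.0
```

Run:
```python
from h import *
need(395,400,172,-1.3)
```

```text
t 37.52 turn [-0.02  0.01 -0.  ] shift [-7.3   0.02  0.24]
```

Call:
apply_moves(targets=[[-0.5, 0, 0, 0, 0, 0], [-0.9, 0, 0, 0, 0, 0], [-0.9, 0, 0, 0, 0, 0], [-0.9, 0, 0, 0, 0, 0], [-0.9, 0, 0, 0, 0, 0], [-0.9, 0, 0, 0, 0, 0], [-0.9, 0, 0, 0, 0, 0], [-0.9, 0, 0, 0, 0, 0], [-0.5, 0, 0, 0, 0, 0], [0, 0, 0, 0, 0, 0], [0, 0, 0, 0, 0, 0], [0, 0, 0, 0, 0, 0]])

```text
clock: 39.02
eef_pos: [385.6, 395.2, 171.8]
tool_rot: [-1.571, -0.001, -1.302]
force: [-0.2, -0.2, -3.1]
width: 26.5
```

Run:
```python
from h import *
need(524,435,172,-1.3)
c,im=snap("w7");big(im,"w7b")
```

```text
t 39.02 turn [ 0.   -0.01  0.01] shift [-0.03 -0.    3.6 ]
```

View pics/w7b.png

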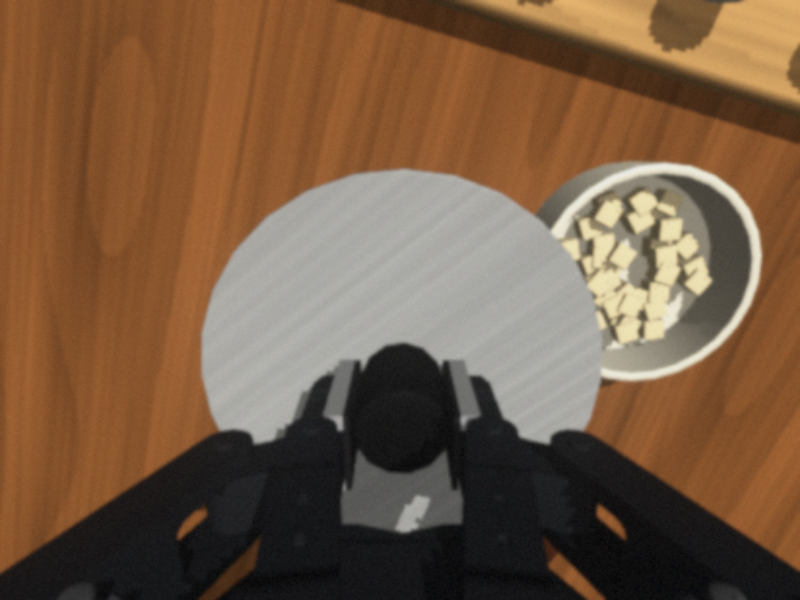

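Run:
```python
from h import *
c=cal("w7");s=read_state()
f=lambda p:np.array([(q:=proj(c,circ(*p,45,132)))[:,0].max()-px(761),q[:,1].min()-px(163),q[:,1].max()-px(381)])
r=least_squares(f,[523,434]);print("dlr",r.x,r.fun)
z=s["eef_pos"][2]-8
g=lambda p:np.array([(q:=proj(c,circ(*p,z,140)))[:,0].max()-px(603),q[:,1].min()-px(169),q[:,0].min()-px(202)])
l=least_squares(g,s["eef_pos"][:2]);print("lid",l.x,l.fun,s["eef_pos"])
need(*(r.x-(l.x-s["eef_pos"][:2])),57,-1.3)
```

```text
dlr [522.79644317 435.60502925] [-3.82973577e-05 -4.68936260e-01  6.18130504e-01]
lid [386.89387504 394.09166814] [ 1.71063139  0.36469645 -1.70802896] [385.55673112 395.58291633 171.88103945]
t 39.08 turn [ 0.   -0.01  0.  ] shift [-0.09  2.87  3.55]
```

Call:
apply_moves(targets=[[-0.07, 0, 0.45, 0, 0, 0], [0, 0, 0.8, 0, 0, 0], [0, 0, 0.9, 0, 0, 0], [0, 0, 0.9, 0, 0, 0], [0, 0, 0.5, 0, 0, 0], [0, 0.4, 0, 0, 0, 0], [0, 0.7, 0, 0, 0, 0], [0, 0.5, 0, 0, 0, 0], [0, 0.3, 0, 0, 0, 0], [0, 0, 0, 0, 0, 0], [0, 0, 0, 0, 0, 0], [0, 0, 0, 0, 0, 0]])

```text
clock: 40.58
eef_pos: [521.5, 438.2, 96.7]
tool_rot: [-1.569, 0.001, -1.299]
force: [-0.4, 0.1, -1.6]
width: 26.3
```

Run:
```python
from h import *
need(522,436.9,57,-1.3)
```

```text
t 40.58 turn [-0.01  0.01 -0.01] shift [0.03 0.99 0.  ]
```

Call:
apply_moves(targets=[[0.03, 0.3, 0, 0, 0, 0], [0, 0.25, 0, 0, 0, 0], [0, 0.15, 0, 0, 0, 0], [0, 0.1, 0, 0, 0, 0], [0, 0.08, 0, 0, 0, 0], [0, 0.05, 0, 0, 0, 0], [0, 0, 0, 0, 0, 0], [0, 0, 0, 0, 0, 0]])

```text
clock: 41.58
eef_pos: [521.4, 436.7, 58.7]
tool_rot: [-1.57, 0.0, -1.299]
force: [0.4, -0.8, -2.1]
width: 26.5
```

Call:
apply_moves(targets=[[0, 0.03, 0, 0, 0, 0], [0, 0.03, 0, 0, 0, 0], [0, 0, 0, 0, 0, 0]])

```text
clock: 41.95
eef_pos: [521.4, 436.8, 57.1]
tool_rot: [-1.571, 0.001, -1.299]
force: [-2.2, -0.8, 5.3]
width: 26.2
```

Call:
apply_moves(targets=[[0, 0, 0, 0, 0, 0], [0, 0, 0, 0, 0, 0], [0, 0, 0, 0, 0, 0], [0, 0, 0, 0, 0, 0], [0, -0.5, 0, 0, 0, 0], [0, -0.8, 0, 0, 0, 0], [0, -0.9, 0, 0, 0, 0], [0, -0.9, 0, 0, 0, 0], [0, -0.9, 0, 0, 0, 0], [0, -0.5, 0, 0, 0, 0], [0, 0, 0, 0, 0, 0], [0, 0, 0, 0, 0, 0]], jaw=1)

```text
clock: 43.45
eef_pos: [520.7, 436.5, 235.7]
tool_rot: [-1.572, -0.0, -1.299]
force: [0.4, -0.1, -0.5]
width: 85.4
```

Run:
```python
from h import *
a=get_image("scene")[:,:,::-1];b=get_image("side")[:,:,::-1]
cv2.imwrite("pics/f1.png",cv2.resize(a[140:290,80:430],(800,343),interpolation=cv2.INTER_CUBIC))
cv2.imwrite("pics/f2.png",cv2.resize(b[110:310,125:425],(800,533),interpolation=cv2.INTER_CUBIC))
```

```text
(no output)
```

View pics/f1.png

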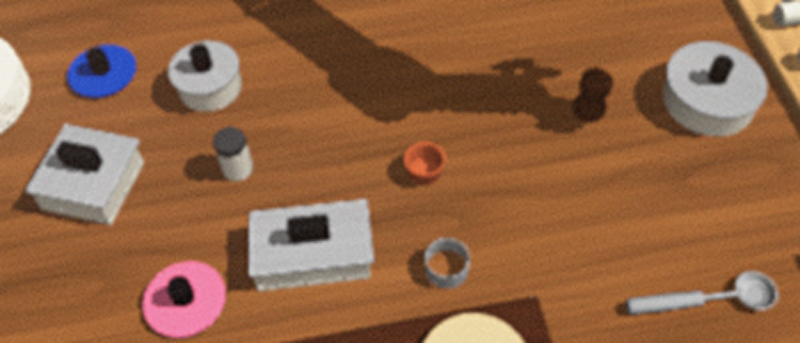

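View pics/f2.png

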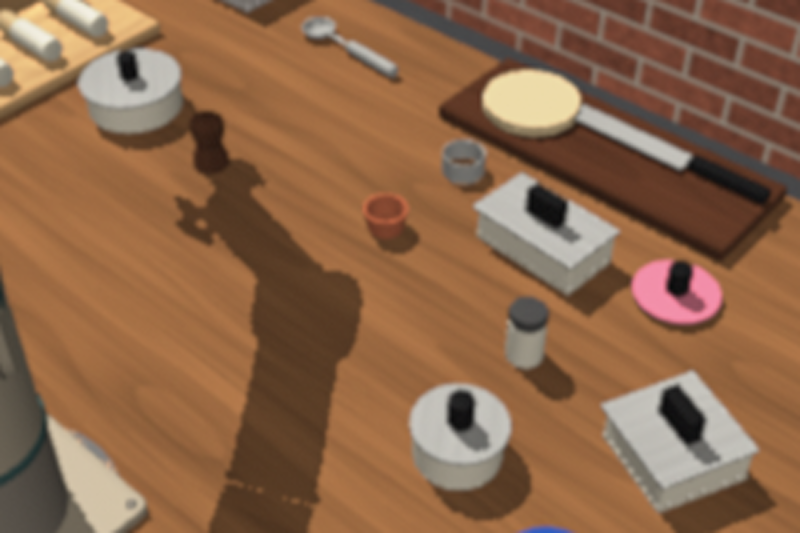

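All four lids sit level and centred on their dishes. In the side view they are at about (130,78), (546,222), (460,425) and (680,425). The mill (209,140) and the shaker (527,333) are where they were.

```bash
python3 -c "
from cell import *
print(finish_job())"
```

```text
the job is handed in; nothing more can be done
None
```

All four steel lids are on their matching dishes, and I handed the job in at about 43.5 s of the 131 s limit. I gripped each lid by its knob or bar and lowered it slowly. I let go only after light contact, about 5 N, at the height expected for a seated plug.

- **Final check:** the scene and side views show every lid level and centred. The dishes, pepper mill and salt shaker look to be where they were, and the gripper is clear of everything. I judged this by eye from the pictures, with no final measurement.
- **Disagreement in measurements:** the first positions from the scene camera were up to about 9 mm off the close-up wrist camera views. I worked from the wrist views.
- **Check that failed:** when I re-measured the oblong lid after seating it, one corner was cut off by the picture edge. That fit was poor (10 pixels off), so I did not use it.

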